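# Tip the L-shaped mould onto its foot and fill it with stones

## Robot

A 6-joint arm with a two-finger parallel gripper is mounted at the origin on a cart in front of the work surface, level with it; the furniture and walls round the work are solid. World frame = base frame: x ahead of the robot, y to its left, z up, the work surface at z = 0. Lengths are in m, angles in rad, forces in N, time in s.
With the tool pointing down it reaches from about 0.25 to 0.775 m from the base axis. Payload 4 kg.
Tool frame: the origin (TCP) lies on the centre line of the jaws, within the pads' length; the fingertips stand 17 mm ahead of it and the grasp point (between the pads) lies 2 mm behind it; z points along the fingers, y is the line along which they close (so a half turn about z gives the same grasp; the last joint's range is limited). The gripper opens to 94 mm and grips with 3 to 60 N. Pads are 16 mm wide; open, the fingers measure 119 mm over their backs; the gripper's body (75 mm by 177 mm) begins 78 mm behind the grasp point.
Start: joints at [-1.443, 0.087, 1.371, -0, 1.684, -0.103], TCP at [0.126, -0.535, 0.223] pointing down, gripper open.
Joint ranges: [-3.1, 3.1], [-0.76, 2.03], [0.27, 2.55], [-1.08, 4.22], [0.17, 2.65], [-2.57, 2.57]. Speed limits (rad/s): [2.79, 2.79, 3.14, 3.14, 3.14, 3.14].

## Interface

Orientations are given as a unit quaternion [w, x, y, z].
In Python, from station import * gives the robot as it stands.
- The arm moves only by the tool arm_command, never from a script. Its argument "deltas" is a list that holds one entry, the list of rows, each a list of 7 numbers: the shift along the world's x, y, z in units of 30 mm (1.0 is 30 mm), then the turn, a rotation vector about the world's x, y, z in units of 0.08 rad (1.0 is 0.08 rad), then the opening, from 0 (shut) to 1 (fully open). A call has 1 to 10 rows; each row shifts and turns the commanded pose from where the row before left it; what a row does not reach is not made up. A row lasts 1/12 s, in which the tool goes at most 41.7 mm and 7.16 degrees, less where a joint would pass 70% of its speed; a pose out of reach is approached as far as the arm can. A call with a number of a shift or a turn outside -1 to 1 is refused whole. A call with a gripper value outside its range is refused whole. The fingers move at their own pace and stop on an object; "squeeze" is the grip in N (left out, the last holds). Time passes only in rows, so rows that do not move let the fingers close. It gives the time, the measured TCP pose, the force, the opening and the grip force at its end, in the units of the state.
- get_state(): the state, without advancing time (a new reading comes with each control period).
- grab_frame(name): name is "scene" or "top" or "wrist"; returns a dict with "pixels" (480x640x3 uint8, red, green, blue), "fx", "fy", "cx", "cy" (pixels), "T" (4x4, takes a point from camera to world coordinates). Camera axes: x right, y up, looking along -z (the intrinsics and any distortion apply to the point x, -y, -z); pixel columns grow to the right and rows downward; lengths in m; the calibration is good to about 2 mm. A picture is of the moment at which its call begins. There is no depth.
- sign_off(): hands the job in; it is judged then, once.
The state is a dict: "clock": time; "qpos": joint angles; "joint_vel": joint speeds; "tau": joint torques, N m; "tool_pos": TCP position; "ee_rot": TCP orientation; "wrist_force": force on the tool from outside, world axes, zero at the start; "ft_torque": the same for the moment, N m; "grip_width": finger opening in m; "grasp_force": force on a finger pad.
Only numpy, scipy, OpenCV 4.12 (cv2) and the standard library are available. Lean on these libraries where they do the work, as an engineer would, in place of code of your own. Each camera call takes 0.05 s, during which the arm holds its last target. There are 200 camera calls.

## Task

The L-shaped mould is lying on its back on the black rubber mat: tip it over its corner, without lifting it off the mat, so that it stands on its metal foot, wholly on the mat, with its pocket open upward. Then pour all six white filler stones from the red cup into the pocket and set the empty cup back down upright on the bench. Leave the other things where they are.

Things in the scene. Friction and masses are not known exactly. Their poses are not given: they have to be found in the camera images.
- mould: loose L-shaped mould, 0.25-0.5 kg. Frame as it STANDS: origin at the middle of its outer corner edge (the heel it tips about), x along the foot, y along the corner edge, z up. Metal foot: x 0-150 mm, y +-46, z 0-8. Blue pocket: x 0-84, y +-46, z 8-98, walls 4, open at z 98. Two small ribs before it: x 84-106, y +-27 to 33, z 8-28. Starts lying on its x=0 face: x up, z level
- pocket_mouth (a point): centre of the pocket's mouth (76 x 84 mm inside, 90 mm deep), at (42, 0, 98) mm in the mould's frame. At the start the pocket lies flat, 84 mm high, its mouth facing sideways (along the mould's z)
- foot_tip (a point): middle of the foot's free edge, at (150, 0, 4) mm in the mould's frame; at the start the foot plate stands upright and this is its upper edge. Pushed high up from the pocket's side, the plate goes over: the mould turns about its corner edge without sliding much, passes its balance after about 25 degrees and comes down on the foot by itself
- foot_centre (a point): middle of the foot's underside, at (75, 0, 0) mm in the mould's frame
- mat: black rubber mat fixed on the bench, 300 x 170 x 3 mm, origin at the centre of its underside, x along its long side (the mould tips roughly toward its +x)
- cup_red: red cup, loose, 40 g, 90 mm high, 69 mm across the rim, about 56 mm across the foot, 63 mm at half height; origin at the centre of its underside, z up; it holds the six stones
- stone0: white rounded filler stone, 13 x 13 x 16 mm, 10 g, origin near its centre, rolls easily; in the red cup at the start
- stone1: white rounded filler stone, 13 x 13 x 16 mm, 10 g, origin near its centre, rolls easily; in the red cup at the start
- stone2: white rounded filler stone, 13 x 13 x 16 mm, 10 g, origin near its centre, rolls easily; in the red cup at the start
- stone3: white rounded filler stone, 13 x 13 x 16 mm, 10 g, origin near its centre, rolls easily; in the red cup at the start
- stone4: white rounded filler stone, 13 x 13 x 16 mm, 10 g, origin near its centre, rolls easily; in the red cup at the start
- stone5: white rounded filler stone, 13 x 13 x 16 mm, 10 g, origin near its centre, rolls easily; in the red cup at the start
- cup_pink: bystander: a clear cup with set pink resin in it, 66 mm across, 80 mm high; origin at the centre of its underside, z up
- bottle_white_r: bystander: a white bottle with a green band and a white cap, 55 mm across, 130 mm high; origin at the centre of its underside, z up
- cast_part: bystander: a red cast knob, 55 mm across, 44 mm high; origin at the centre of its underside, z up
- masking_tape: bystander: a roll of tape lying flat, 104 mm across, 25 mm high; origin at the centre of its underside, z up
Things that resemble listed ones, but are neither listed nor needed, are in the scene too. What is shaped like the cup_red but turquoise is not meant.

How it is judged:
On the way, in this order (a step that is already met when the one before it is completed fails the run):
1. the mould stands on its foot on the mat, pocket open upward (angle between mould's own z axis and vertical below 0.08 rad and height (world z) of pocket_mouth above 0.09 m and height (world z) of mould below 0.01 m and linear speed of mould below 0.05 m/s and x of foot_centre in the frame of mat between -0.075 and 0.075 m and y of foot_centre in the frame of mat between -0.039 and 0.039 m), for 0.2 s.
2. all six stones are in the pocket of the standing mould (all of step 1 and x of stone0 in the frame of mould between 0.002 and 0.082 m and y of stone0 in the frame of mould between -0.044 and 0.044 m and z of stone0 in the frame of mould between 0.008 and 0.098 m and x of stone1 in the frame of mould between 0.002 and 0.082 m and y of stone1 in the frame of mould between -0.044 and 0.044 m and z of stone1 in the frame of mould between 0.008 and 0.098 m and x of stone2 in the frame of mould between 0.002 and 0.082 m and y of stone2 in the frame of mould between -0.044 and 0.044 m and z of stone2 in the frame of mould between 0.008 and 0.098 m and x of stone3 in the frame of mould between 0.002 and 0.082 m and y of stone3 in the frame of mould between -0.044 and 0.044 m and z of stone3 in the frame of mould between 0.008 and 0.098 m and x of stone4 in the frame of mould between 0.002 and 0.082 m and y of stone4 in the frame of mould between -0.044 and 0.044 m and z of stone4 in the frame of mould between 0.008 and 0.098 m and x of stone5 in the frame of mould between 0.002 and 0.082 m and y of stone5 in the frame of mould between -0.044 and 0.044 m and z of stone5 in the frame of mould between 0.008 and 0.098 m), for 0.2 s.
At the end, for the whole second after the job is handed in: the mould stands on its foot (within 0.08 rad of upright) wholly on the mat (foot centre within 75 mm along and 39 mm across of the mat's centre), all six stones are in its pocket, and the red cup stands upright (within 0.1 rad), at rest, its underside at bench height (all of step 2 and angle between cup_red's own z axis and vertical below 0.1 rad and height (world z) of cup_red between -0.008 and 0.008 m and linear speed of cup_red below 0.02 m/s); the robot touches nothing.
It fails at once if the mould's corner edge is lifted more than about 20 mm off the mat (height (world z) of mould above 0.025 m).
It fails at once if a clear cup with set pink resin in it is moved more than 30 mm (distance of cup_pink from where it was at the start of the episode above 0.03 m).
It fails at once if a white bottle with a green band and a white cap is moved more than 30 mm (distance of bottle_white_r from where it was at the start of the episode above 0.03 m).
It fails at once if a red cast knob is moved more than 30 mm (distance of cast_part from where it was at the start of the episode above 0.03 m).
It fails at once if a roll of tape lying flat is moved more than 30 mm (distance of masking_tape from where it was at the start of the episode above 0.03 m).
It also fails if it takes over 72 s, if anything falls off the work surface, if the arm or the gripper's body presses on something with over 40 N, if the wrist force passes 120 N, or if a joint passes its speed limit or range.

## Working session

There is one attempt and no reset: what is moved stays moved. The work goes in short steps, Python scripts to look and compute and a tool call to move; the robot and the scene stay as the last step left them, time stands still between calls to the robot, and variables do not carry over. Pictures are saved under pics/ and viewed, at most 10 in all, crops included, and the job is handed in when it is done.

Besides the shell and the picture viewer there is one more tool, called after ">>>" as name([rows], argument=value, ...), one row to a line, values as JSON. arm_command: Moves the arm, as the interface text tells. Its arguments: {"type":"object","properties":{"deltas":{"type":"array"},"squeeze":{"type":"number"}},"required":["deltas"]}

```bash
mkdir -p pics
cat > h.py <<'E'
from station import *
import numpy as np, cv2
def grab(n,save=None):
    f=grab_frame(n)
    if save: cv2.imwrite('pics/'+save,f['pixels'][:,:,::-1])
    return f
def ray(f,u,v):
    T=np.array(f['T']); d=np.array([(u-f['cx'])/f['fx'],-(v-f['cy'])/f['fy'],-1.0])
    return T[:3,3],T[:3,:3]@d
def onz(f,u,v,z):
    o,d=ray(f,u,v); return o+d*(z-o[2])/d[2]
def proj(f,p):
    T=np.array(f['T']); q=T[:3,:3].T@(np.array(p)-T[:3,3]); return f['cx']+f['fx']*q[0]/-q[2], f['cy']-f['fy']*q[1]/-q[2]
E
python3 - <<'E'
from h import *
a=grab('top','top0.png');b=grab('scene','scene0.png')
for f in(a,b): print({k:v for k,v in f.items() if k!='pixels'})
print(get_state())
E
```

```text
{'fx': 536.2883352259821, 'fy': 536.2883352259821, 'cx': 319.4336092098405, 'cy': 243.20028853591594, 'T': array([[ 0.02756472,  0.99077887, -0.13265522,  0.33618251],
       [-0.99943151,  0.02989289,  0.01559077,  0.00238655],
       [ 0.01941246,  0.13215005,  0.99103962,  1.34647669],
       [ 0.        ,  0.        ,  0.        ,  1.        ]])}
{'fx': 621.4659235891155, 'fy': 621.4659235891155, 'cx': 318.5977454787396, 'cy': 233.9983357464198, 'T': array([[-0.96142624, -0.09936293,  0.25648896,  0.93122838],
       [ 0.27478754, -0.3886661 ,  0.87944896,  1.47491363],
       [ 0.01230394,  0.91600528,  0.40097748,  0.80176184],
       [ 0.        ,  0.        ,  0.        ,  1.        ]])}
{'clock': 0.1, 'qpos': array([-1.44305117e+00,  8.79108395e-02,  1.37206992e+00, -9.22693236e-06,
        1.68359305e+00, -1.03129246e-01]), 'joint_vel': array([-0.00056189, -0.00233302, -0.003326  , -0.00021416,  0.00038395,
        0.00055624]), 'tau': array([ 2.96380233e-03, -3.41248548e+01, -3.03303230e+01,  7.20294588e-02,
        3.03672859e-02, -1.00802720e-04]), 'tool_pos': array([ 0.12577544, -0.53496635,  0.22142177]), 'ee_rot': array([-9.90449827e-04,  9.93344094e-01,  1.15180424e-01, -1.67760365e-05]), 'wrist_force': array([-0.04764034, -0.02532217,  0.54545548]), 'ft_torque': array([-0.02052471,  0.04521885,  0.01074052]), 'grasp_force': 0.0, 'grip_width': 0.09412666327091436}
```

View pics/top0.png

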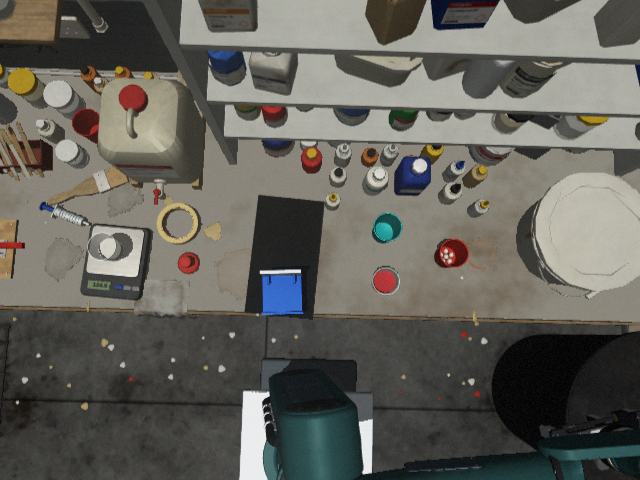

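View pics/scene0.png

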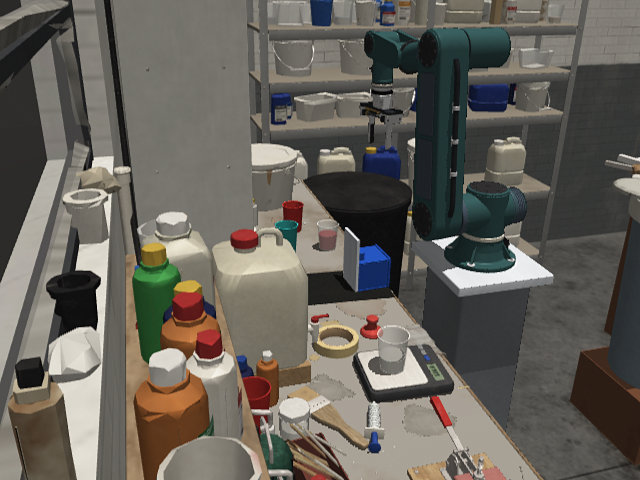

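The top view shows the mat at (245–325, 195–318) and the mould on it: blue pocket at (262–303, 272–315), upright plate edge at (265–300, 271). There are two red cups. One at (451,253) is open with white stones inside, and one at (88,122) has none visible. The first fits the description; (387,228) is the turquoise decoy. Next I measure and confirm in a crop.

Run:
```python
from h import *
a=grab('top');p=a['pixels'];hsv=cv2.cvtColor(p,cv2.COLOR_RGB2HSV)
cv2.imwrite('pics/crop1.png',cv2.resize(p[185:325,235:480][:,:,::-1],None,fx=3,fy=3,interpolation=cv2.INTER_CUBIC))
def blobs(m,mn,n):
    c,_=cv2.findContours(m.astype(np.uint8),cv2.RETR_EXTERNAL,cv2.CHAIN_APPROX_NONE)
    for k in c:
        if cv2.contourArea(k)>mn:
            r=cv2.minAreaRect(k); e=cv2.fitEllipse(k)
            print(n,cv2.boundingRect(k),'rect',np.round(r[0],1),np.round(r[1],1),round(r[2],1),'ell',np.round(e[0],1),np.round(e[1],1)); yield r
roi=np.zeros(p.shape[:2],bool);roi[190:322,235:490]=1
h,s,v=[hsv[:,:,i].astype(int) for i in range(3)]
for r in blobs(roi&((h<8)|(h>172))&(s>110)&(v>60),100,'red'): print(onz(a,*r[0],.09))
for r in blobs(roi&(h>105)&(h<125)&(s>120)&(v>80),100,'blue'):
    for q in cv2.boxPoints(r): print(onz(a,*q,.084).round(4))
for r in blobs(roi&(h>80)&(h<98)&(s>100)&(v>60),100,'turq'): print(onz(a,*r[0],.09))
g=roi&(v<50)&(s<90)
for r in blobs(g,1000,'mat'):
    for q in cv2.boxPoints(r): print(onz(a,*q,.003).round(4))
w=roi&(v>170)&(s<50);w[:,320:]=0
for r in blobs(w,15,'white'):
    for q in cv2.boxPoints(r): print(onz(a,*q,.15).round(4))
```

```text
red (374, 271, 22, 22) rect [384.5 281.5] [21. 21.] 90.0 ell [384.2 281.3] [21. 22.]
[ 0.41831161 -0.17257204  0.09      ]
red (439, 238, 30, 30) rect [453.5 253. ] [29. 29.] 45.0 ell [453.5 252.7] [28.2 29.3]
[ 0.49053006 -0.33566997  0.09      ]
blue (261, 274, 43, 41) rect [281.3 294.3] [39.6 42. ] 87.8 ell [281.8 294.9] [44.8 46.1]
[0.4248 0.1212 0.084 ]
[0.4315 0.0227 0.084 ]
[0.3392 0.0162 0.084 ]
[0.3328 0.1138 0.084 ]
turq (373, 213, 29, 29) rect [387. 227.] [28. 28.] 90.0 ell [387.2 226.8] [27.8 28.2]
[ 0.54809316 -0.17704332  0.09      ]
mat (245, 196, 79, 124) rect [284.7 257.6] [ 68.1 119.6] 6.3 ell [285.1 254.7] [ 74.  138.4]
[0.3354 0.1628 0.003 ]
[0.6369 0.143  0.003 ]
[ 0.6228 -0.0303  0.003 ]
[ 0.3215 -0.0055  0.003 ]
white (260, 270, 41, 4) rect [280.  271.5] [ 3. 40.] 90.0 ell [279.8 271.5] [ 2.7 47.9]
[0.432  0.1145 0.15  ]
[0.4346 0.0253 0.15  ]
[0.4279 0.0251 0.15  ]
[0.4253 0.1142 0.15  ]
```

View pics/crop1.png

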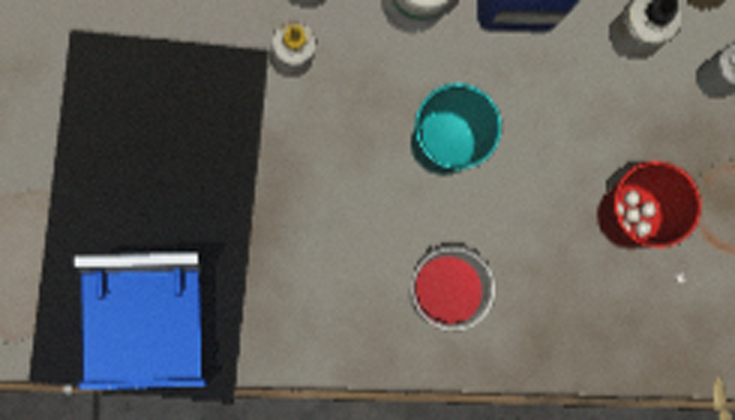

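The crop confirms the cup: six white stones in the red cup at world (0.490, -0.336). The mould is at heel x≈0.433, y≈0.069 and tips toward +x. I move over the pocket.

>>> arm_command([
  [[0.4, 1, 0, 0, 0, -0.12, 0.4], [0.4, 1, 0, 0, 0, -0.12, 0.4], [0.4, 1, 0, 0, 0, -0.12, 0.4], [0.4, 1, 0, 0, 0, -0.12, 0.4], [0.4, 1, 0, 0, 0, -0.12, 0.4], [0.4, 1, 0, 0, 0, -0.12, 0.4], [0.4, 1, 0, 0, 0, -0.12, 0.4], [0.4, 1, 0, 0, 0, -0.12, 0.4], [0.4, 1, 0, 0, 0, -0.12, 0.4], [0.4, 1, 0, 0, 0, -0.12, 0.4]],
], squeeze=10)

```text
clock: 0.98
tool_pos: [0.2459, -0.2338, 0.2222]
ee_rot: [-0.0, 0.998, 0.067, 0.0]
wrist_force: [-0.3, 0.9, -0.8]
grip_width: 0.0379
grasp_force: 0.0
```

>>> arm_command([
  [[0.4, 1, 0, 0, 0, -0.12, 0.4], [0.4, 1, 0, 0, 0, -0.12, 0.4], [0.4, 1, 0, 0, 0, -0.12, 0.4], [0.4, 1, 0, 0, 0, -0.12, 0.4], [0.4, 1, 0, 0, 0, -0.12, 0.4], [0.4, 1, 0, 0, 0, -0.12, 0.4], [0.4, 1, 0, 0, 0, -0.12, 0.4], [0.4, 1, 0, 0, 0, -0.12, 0.4], [0.4, 1, 0, 0, 0, -0.12, 0.4], [0, 0, 0, 0, 0, 0, 0.4]],
])

```text
clock: 1.82
tool_pos: [0.3544, 0.0391, 0.2221]
ee_rot: [-0.001, 1.0, 0.028, -0.0]
wrist_force: [-0.6, 0.3, -0.4]
grip_width: 0.0378
grasp_force: 0.0
```

>>> arm_command([
  [[0.5, 0.5, 0, 0, 0, -0.1, 0.4], [0.4, 0.5, 0, 0, 0, -0.1, 0.4], [0, 0, -0.7, 0, 0, 0, 0.4], [0, 0, -0.7, 0, 0, 0, 0.4], [0, 0, -0.7, 0, 0, 0, 0.4], [0, 0, -0.6, 0, 0, 0, 0.4], [0, 0, 0, 0, 0, 0, 0.4]],
])

```text
clock: 2.4
tool_pos: [0.3778, 0.0638, 0.1373]
ee_rot: [0.0, 1.0, 0.016, -0.004]
wrist_force: [-0.5, 0.9, -0.8]
grip_width: 0.0375
grasp_force: 0.0
```

Run:
```python
from h import *
a=grab('wrist','w1.png');b=grab('scene')
cv2.imwrite('pics/c2.png',np.hstack([a['pixels'][:,:,::-1][::2,::2],cv2.resize(b['pixels'][200:320,300:460][:,:,::-1],(320,240))]))
```

```text
(no output)
```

View pics/c2.png

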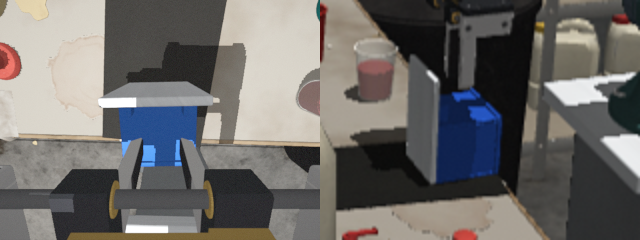

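The picture shows the fingers standing over the pocket behind the upright plate, which sits at (150–215, 90–100) in the wrist half. Nothing is in the way, so I push.

>>> arm_command([
  [[0.5, 0, 0, 0, 0, 0, 0.4], [0.4, 0, 0, 0, 0, 0, 0.4], [0.3, 0, 0, 0, 0, 0, 0.4], [0.3, 0, 0, 0, 0, 0, 0.4], [0.3, 0, 0, 0, 0, 0, 0.4], [0.3, 0, 0, 0, 0, 0, 0.4], [0, 0, 0, 0, 0, 0, 0.4]],
])

```text
clock: 3.08
tool_pos: [0.4454, 0.0644, 0.1417]
ee_rot: [0.0, 1.0, 0.016, 0.001]
wrist_force: [0.7, 0.0, -0.0]
grip_width: 0.0374
grasp_force: 0.0
```

```bash
cat > look.py <<'E'
from h import *
import sys
b=grab('scene');a=grab('top')
cv2.imwrite('pics/'+sys.argv[1],np.hstack([cv2.resize(b['pixels'][190:330,270:450][:,:,::-1],(400,310)),cv2.resize(a['pixels'][185:325,235:415][:,:,::-1],(400,310))]))
E
python3 look.py c3.png
```

```text
(no output)
```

View pics/c3.png

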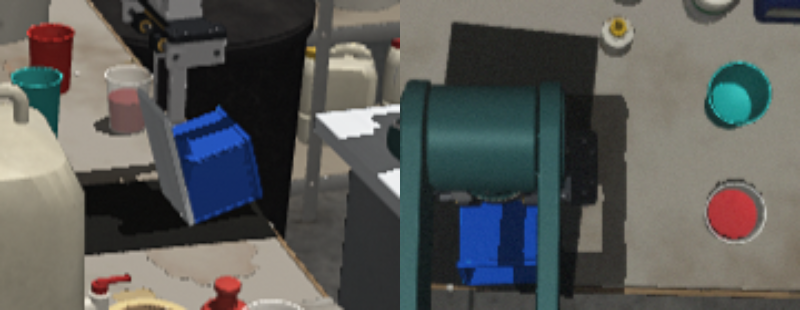

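The scene view shows the mould tilting about its heel, roughly 15–20°, with no visible sliding. I push it past balance and then lift clear.

>>> arm_command([
  [[0.4, 0, 0, 0, 0, 0, 0.4], [0.4, 0, 0, 0, 0, 0, 0.4], [0.4, 0, 0, 0, 0, 0, 0.4], [0.3, 0, 0.3, 0, 0, 0, 0.4], [0, 0, 1, 0, 0, 0, 0.4], [0, 0, 1, 0, 0, 0, 0.4], [0, 0, 1, 0, 0, 0, 0.4], [-0.5, 0, 1, 0, 0, 0, 0.4], [-1, 0, 0, 0, 0, 0, 0.4], [-1, 0, 0, 0, 0, 0, 0.4]],
])

```text
clock: 4.02
tool_pos: [0.4139, 0.0645, 0.2728]
ee_rot: [0.0, 1.0, 0.016, 0.002]
wrist_force: [-0.7, 0.0, -0.6]
grip_width: 0.0378
grasp_force: 0.0
```

```bash
python3 look.py c4.png
```

```text
(no output)
```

View pics/c4.png

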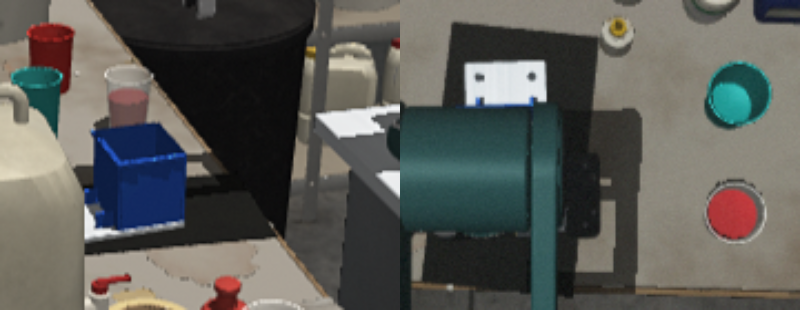

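The scene view shows the mould standing on its foot, pocket open upward (blue opening at (95–185, 125–165)). The foot plate is flat at (465–547, 62–105) in the top half. Next I go toward the red cup while tilting the tool to near level, so the pour can be a wrist roll.

>>> arm_command([
  [[-0.2, -0.9, 0, 0, -0.8, 0, 1], [-0.2, -0.9, 0, 0, -0.8, 0, 1], [-0.2, -0.9, 0, 0, -0.8, 0, 1], [-0.2, -0.9, 0, 0, -0.8, 0, 1], [-0.2, -0.9, 0, 0, -0.8, 0, 1], [-0.2, -0.9, 0, 0, -0.8, 0, 1], [-0.2, -0.9, 0, 0, -0.8, 0, 1]],
])

```text
clock: 4.7
tool_pos: [0.3716, -0.1253, 0.271]
ee_rot: [0.005, 0.974, 0.017, 0.224]
wrist_force: [0.9, -0.6, -0.6]
grip_width: 0.0806
grasp_force: 0.0
```

```bash
cat > log.py <<'E'
from station import *; import json
s=get_state(); r=[list(map(float,s[k])) for k in('qpos','tool_pos','ee_rot')]
open('log.jsonl','a').write(json.dumps(r)+'\n'); print([round(x,3) for x in r[0]],[round(x,4) for x in r[1]],[round(x,3) for x in r[2]])
E
python3 log.py; python3 look.py c5.png
```

```text
[-0.726, -0.606, 1.881, 0.294, 1.519, 0.847] [0.3716, -0.1253, 0.271] [0.005, 0.974, 0.017, 0.224]
```

>>> arm_command([
  [[-0.2, -0.9, 0, 0, -0.8, 0, 1], [-0.2, -0.9, 0, 0, -0.8, 0, 1], [-0.2, -0.9, 0, 0, -0.8, 0, 1], [-0.2, -0.9, 0, 0, -0.8, 0, 1], [-0.2, -0.9, 0, 0, -0.8, 0, 1], [-0.2, -0.9, 0, 0, -0.8, 0, 1], [0, 0, 0, 0, 0, 0, 1]],
])

```text
clock: 5.38
tool_pos: [0.3338, -0.2901, 0.2675]
ee_rot: [0.005, 0.915, 0.01, 0.404]
wrist_force: [0.4, 0.6, -0.8]
grip_width: 0.0941
grasp_force: 0.0
```

```bash
python3 log.py
python3 - <<'E'
from h import *
a=grab('top','top6.png');p=a['pixels'];hsv=cv2.cvtColor(p,cv2.COLOR_RGB2HSV)
h,s,v=[hsv[:,:,i].astype(int) for i in range(3)]
roi=np.zeros(p.shape[:2],bool);roi[190:322,235:335]=1
for n,m,z in(('blue',(h>105)&(h<125)&(s>120)&(v>40),.101),('white',(v>150)&(s<50),.011)):
    m=(m&roi).astype(np.uint8)
    c,_=cv2.findContours(m,cv2.RETR_EXTERNAL,cv2.CHAIN_APPROX_NONE)
    c=max(c,key=cv2.contourArea);r=cv2.minAreaRect(c);print(n,cv2.boundingRect(c))
    for q in cv2.boxPoints(r): print(onz(a,*q,z).round(4))
E
```

```text
[-1.466, -0.486, 1.97, 0.825, 1.55, 0.112] [0.3338, -0.2901, 0.2675] [0.005, 0.915, 0.01, 0.404]
blue (260, 229, 43, 43)
[0.4336 0.119  0.101 ]
[0.5323 0.1231 0.101 ]
[0.5353 0.0247 0.101 ]
[0.4365 0.0215 0.101 ]
white (271, 240, 28, 26)
[0.5194 0.1032 0.011 ]
[0.5214 0.0354 0.011 ]
[0.4584 0.0334 0.011 ]
[0.4565 0.1007 0.011 ]
```

```bash
cat > kin.py <<'E'
import numpy as np, json
from scipy.spatial.transform import Rotation as R
from scipy.optimize import least_squares
lim=np.array([[-3.1,3.1],[-.76,2.03],[.27,2.55],[-1.08,4.22],[.17,2.65],[-2.57,2.57]])
def fk(q,P):
    a1,d1,L2,e,L3,L6,s4,s6=P
    r=R.from_euler('z',q[0]); p=r.apply([a1,0,d1])
    r=r*R.from_euler('y',q[1]); p=p+r.apply([0,0,L2])
    r=r*R.from_euler('y',q[2]); p=p+r.apply([e,0,L3])
    r=r*R.from_euler('z',s4*q[3])*R.from_euler('y',q[4]); p=p+r.apply([0,0,L6])
    return p,r*R.from_euler('z',s6*q[5])
D=[json.loads(l) for l in open('log.jsonl')]+[[[-1.44305,.08791,1.37207,0,1.68359,-.10313],[.12578,-.53497,.22142],[-.00099,.99334,.11518,0]]]
def fit():
    best=None
    for s4 in(1,-1):
        for s6 in(1,-1):
            f=lambda x:np.concatenate([fk(d[0],[*x,s4,s6])[0]-d[1] for d in D])
            s=least_squares(f,[0,.3,.4,0,.4,.25])
            P=[*s.x,s4,s6]
            if best is None or s.cost<best[0]: best=(s.cost,P)
    return best
c,P=fit()
def ik(p,Rt,q0):
    f=lambda q:np.concatenate([(fk(q,P)[0]-p)*5,(fk(q,P)[1].inv()*Rt).as_rotvec()])
    s=least_squares(f,np.clip(q0,lim[:,0]+.01,lim[:,1]-.01),bounds=(lim[:,0],lim[:,1]));return s.x,np.linalg.norm(s.fun)
E
python3 - <<'E'
from kin import *
print(c,np.round(P,3))
for d in D:
    p,r=fk(d[0],P); w=d[2]; m=R.from_quat([w[1],w[2],w[3],w[0]]); print((p-d[1]).round(4),(r.inv()*m).as_rotvec().round(3))
E
```

```text
0.002275609474898733 [-0.06   0.124  0.474  0.029  0.569  0.421  1.     1.   ]
[-0.0212 -0.0232  0.0015] [-0.     0.     1.571]
[0.0073 0.003  0.0113] [0.    0.    1.571]
[-0.0558 -0.0099 -0.0128] [-0.     0.     1.571]
```

```bash
sed -i 's/a1,d1,L2,e,L3,L6,s4,s6=P/a1,d1,L2,e,L3,L6,b,s4,s6=P/; s/\[a1,0,d1\]/[a1,b,d1]/; s/\[0,.3,.4,0,.4,.25\]/[0,.3,.4,0,.4,.25,.05]/; s/r\*R.from_euler(.z.,s6\*q\[5\])/r*R.from_euler("z",s6*q[5]+np.pi\/2)/' kin.py
python3 - <<'E'
from kin import *
print(c,np.round(P,3))
for d in D:
    p,r=fk(d[0],P); w=d[2]; m=R.from_quat([w[1],w[2],w[3],w[0]]); print((p-d[1]).round(4),(r.inv()*m).as_rotvec().round(3))
q0=D[-2][0]
def T(yaw,down,roll): # tool z dir horizontal yaw, 'down' below level, closing line level when roll=0
    z=np.array([np.cos(down)*np.cos(yaw),np.cos(down)*np.sin(yaw),-np.sin(down)])
    y=np.array([np.sin(yaw),-np.cos(yaw),0]); x=np.cross(y,z)
    return R.from_matrix(np.c_[x,y,z])*R.from_euler('z',roll)
w=D[-2][2]; print('cur',(T(0,.74,0).inv()*R.from_quat([w[1],w[2],w[3],w[0]])).as_rotvec())
for yaw in(-.3,0,.3):
  for dn in(.2,.35,.5):
    q,e=ik(np.array([.49,-.336,.05]),T(yaw,dn,0),q0); print('grasp',yaw,dn,q.round(2),round(e,3))
for yaw in(0,.4,.8,1.2):
  for roll in(-2.1,2.1):
   for dn in(0,.3):
    q,e=ik(np.array([.477,.07,.2]),T(yaw,dn,roll),q0); print('pour',yaw,roll,dn,q.round(2),round(e,3))
E
```

```text
2.11454169133312e-12 [-0.     0.153  0.449  0.101  0.5    0.334  0.057  1.     1.   ]
[ 0.  0. -0.] [-0.  0. -0.]
[ 0. -0. -0.] [0. 0. 0.]
[-0.  0.  0.] [-0.  0.  0.]
cur [-0.00175454  0.00029995 -0.0225993 ]
grasp -0.3 0.2 [-1.12  0.23  2.33  2.13  1.01 -1.08] 0.0
grasp -0.3 0.35 [-1.09  0.09  2.31  1.93  0.8  -0.83] 0.0
grasp -0.3 0.5 [-1.04 -0.01  2.26  1.62  0.64 -0.48] 0.0
grasp 0 0.2 [-1.27  0.34  2.16  1.69  1.23 -0.92] 0.0
grasp 0 0.35 [-1.24  0.22  2.15  1.55  1.09 -0.73] 0.0
grasp 0 0.5 [-1.19  0.12  2.11  1.36  0.98 -0.5 ] 0.0
grasp 0.3 0.2 [-1.3   0.47  1.94  1.41  1.44 -0.83] 0.0
grasp 0.3 0.35 [-1.27  0.36  1.94  1.3   1.34 -0.7 ] 0.0
grasp 0.3 0.5 [-1.23  0.28  1.92  1.17  1.25 -0.55] 0.0
pour 0 -2.1 0 [-0.08 -0.74  2.55  2.02  0.17 -2.57] 0.205
pour 0 -2.1 0.3 [ 0.11 -0.76  2.49 -0.68  0.18  0.18] 0.016
pour 0 2.1 0 [ 0.29 -0.49  2.55  3.9   0.56 -0.13] 0.133
pour 0 2.1 0.3 [-0.08 -0.76  2.52  1.08  0.17  2.57] 0.096
pour 0.4 -2.1 0 [-0.68 -0.51  2.55  1.73  1.13 -2.57] 0.082
pour 0.4 -2.1 0.3 [-0.59 -0.69  2.47  1.35  0.96 -2.14] 0.0
pour 0.4 2.1 0 [-0.68 -0.4   2.55  1.81  1.19  1.47] 0.058
pour 0.4 2.1 0.3 [-0.59 -0.69  2.47  1.35  0.96  2.06] 0.0
pour 0.8 -2.1 0 [-0.79 -0.2   2.32  1.49  1.52 -2.57] 0.143
pour 0.8 -2.1 0.3 [-0.75 -0.29  2.25  1.3   1.44 -2.47] 0.0
pour 0.8 2.1 0 [-0.8  -0.05  2.33  1.55  1.59  1.39] 0.0
pour 0.8 2.1 0.3 [-0.75 -0.29  2.25  1.3   1.44  1.73] 0.0
pour 1.2 -2.1 0 [-0.72  0.14  2.    1.3   1.81 -2.57] 0.186
pour 1.2 -2.1 0.3 [-0.69  0.02  1.97  1.15  1.71 -2.57] 0.037
pour 1.2 2.1 0 [-0.73  0.22  2.02  1.34  1.85  1.39] 0.0
pour 1.2 2.1 0.3 [-0.69  0.03  1.98  1.16  1.72  1.58] 0.0
```

```bash
cat >> kin.py <<'E'
def T(yaw,down,roll):
    z=np.array([np.cos(down)*np.cos(yaw),np.cos(down)*np.sin(yaw),-np.sin(down)])
    y=np.array([np.sin(yaw),-np.cos(yaw),0]); x=np.cross(y,z)
    return R.from_matrix(np.c_[x,y,z])*R.from_euler('z',roll)
def cur():
    from station import get_state
    s=get_state();w=s['ee_rot'];return s['tool_pos'],R.from_quat([w[1],w[2],w[3],w[0]]),s['qpos']
def to(p,Rt):
    c,r,_=cur(); return ((np.array(p)-c)/.03).round(2),((Rt*r.inv()).as_rotvec()/.08).round(2)
E
python3 - <<'E'
from kin import *
print(to([.49,-.336,.2],T(.3,.3,0)))
q=cur()[2]
for p,y in(([.49,-.336,.2],.3),([.49,-.336,.052],.3),([.49,-.336,.2],.3),([.45,-.1,.2],.9),([.44,.08,.18],1.2)):
    q,e=ik(np.array(p),T(y,.3,0),q);print(q.round(2),round(e,4))
for roll in(1.,2,2.7): q,e=ik(np.array([.44,.08,.18]),T(1.2,.3,roll),q);print(q.round(2),round(e,4))
E
```

```text
(array([ 5.17, -1.6 , -2.28]), array([ 1.09, -5.42,  3.52]))
[-1.28  0.12  1.88  1.29  1.46 -0.42] 0.0
[-1.28  0.39  1.94  1.34  1.38 -0.74] 0.0
[-1.28  0.12  1.88  1.29  1.46 -0.42] 0.0
[-1.08  0.04  1.97  1.12  1.79 -0.55] 0.0
[-0.74 -0.02  2.08  1.13  1.73 -0.58] 0.0
[-0.74 -0.02  2.08  1.13  1.73  0.42] 0.0
[-0.74 -0.02  2.08  1.13  1.73  1.42] 0.0
[-0.74 -0.02  2.08  1.13  1.73  2.12] 0.0
```

>>> arm_command([
  [[0.52, -0.16, -0.23, 0.11, -0.54, 0.35, 1], [0.52, -0.16, -0.23, 0.11, -0.54, 0.35, 1], [0.52, -0.16, -0.23, 0.11, -0.54, 0.35, 1], [0.52, -0.16, -0.23, 0.11, -0.54, 0.35, 1], [0.52, -0.16, -0.23, 0.11, -0.54, 0.35, 1], [0.52, -0.16, -0.23, 0.11, -0.54, 0.35, 1], [0.52, -0.16, -0.23, 0.11, -0.54, 0.35, 1], [0.52, -0.16, -0.23, 0.11, -0.54, 0.35, 1], [0.52, -0.16, -0.23, 0.11, -0.54, 0.35, 1], [0.52, -0.16, -0.23, 0.11, -0.54, 0.35, 1]],
])

```text
clock: 6.27
tool_pos: [0.4945, -0.3321, 0.2016]
ee_rot: [-0.088, 0.795, 0.125, 0.587]
wrist_force: [0.0, -0.2, -0.7]
grip_width: 0.0938
grasp_force: 0.0
```

>>> arm_command([
  [[0, 0, 0, 0, 0, 0, 1], [0, 0, 0, 0, 0, 0, 1]],
])

```text
clock: 6.43
tool_pos: [0.4934, -0.332, 0.2004]
ee_rot: [-0.089, 0.796, 0.123, 0.586]
wrist_force: [-0.7, 0.7, -0.2]
grip_width: 0.0935
grasp_force: 0.0
```

Run:
```python
from kin import *
from h import *
print(cur()[0],to([.49,-.336,.052],T(.3,.3,0)))
a=grab('scene','s7.png')
print(proj(a,[.49,-.336,.09]),proj(a,[.49,-.336,0]),proj(a,cur()[0]))
b=grab('wrist')
cv2.imwrite('pics/c7.png',np.hstack([cv2.resize(a['pixels'][160:270,250:390][:,:,::-1],(400,314)),cv2.resize(b['pixels'][:,:,::-1],(400,314))]))
```

```text
[ 0.49341881 -0.33202121  0.20037354] (array([-0.11, -0.13, -4.95]), array([ 0.03, -0.01, -0.06]))
(np.float64(292.95310462539754), np.float64(204.12789740531844)) (np.float64(293.0701490610841), np.float64(229.932079783902)) (np.float64(292.1322756483151), np.float64(171.18684043448255))
```

View pics/c7.png

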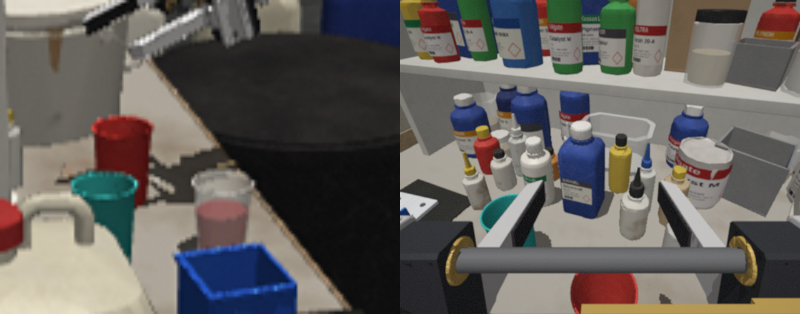

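The scene half shows the red cup at (95–152, 117–207), which matches the predicted projection. The wrist half shows the cup centred below the jaws at (605, 290), so I descend straight.

>>> arm_command([
  [[-0.1, -0.13, -0.8, 0, 0, 0, 1], [0, 0, -0.8, 0, 0, 0, 1], [0, 0, -0.8, 0, 0, 0, 1], [0, 0, -0.8, 0, 0, 0, 1], [0, 0, -0.8, 0, 0, 0, 1], [0, 0, -0.6, 0, 0, 0, 1], [0, 0, -0.35, 0, 0, 0, 1], [0, 0, 0, 0, 0, 0, 1], [0, 0, 0, 0, 0, 0, 0.7], [0, 0, 0, 0, 0, 0, 0.6]],
], squeeze=8)

```text
clock: 7.37
tool_pos: [0.4891, -0.3391, 0.0549]
ee_rot: [-0.085, 0.795, 0.123, 0.588]
wrist_force: [-0.6, 0.3, -0.7]
grip_width: 0.0839
grasp_force: 0.0
```

>>> arm_command([
  [[0, 0, 0, 0, 0, 0, 0.5], [0, 0, 0, 0, 0, 0, 0.4], [0, 0, 0, 0, 0, 0, 0.4], [0, 0, 0, 0, 0, 0, 0.4]],
])

```text
clock: 7.7
tool_pos: [0.489, -0.3385, 0.054]
ee_rot: [-0.086, 0.795, 0.122, 0.588]
wrist_force: [-0.7, 0.0, 2.4]
grip_width: 0.0632
grasp_force: 7.9
```

>>> arm_command([
  [[0, 0, 0.3, 0, 0, 0, 0.3], [0, 0, 0.6, 0, 0, 0, 0.3], [0, 0, 0.8, 0, 0, 0, 0.3], [0, 0, 0.8, 0, 0, 0, 0.3], [0, 0, 0.8, 0, 0, 0, 0.3], [0, 0, 0.8, 0, 0, 0, 0.3], [0, 0, 0.6, 0, 0, 0, 0.3], [0, 0, 0.3, 0, 0, 0, 0.3], [0, 0, 0, 0, 0, 0, 0.3]],
], squeeze=10)

```text
clock: 8.45
tool_pos: [0.489, -0.3389, 0.2056]
ee_rot: [-0.084, 0.795, 0.123, 0.588]
wrist_force: [-0.2, -0.2, -1.5]
grip_width: 0.0635
grasp_force: 10.0
```

Run:
```python
from kin import *
p,r,q=cur(); print(p,to([.44,.08,.19],T(1.2,.3,0)), to([.44,-.10,.2],T(.75,.3,0)))
Rg=T(.3,.3,0); off=np.array([.4905,-.3357,0])-np.array([.489,-.3385,.054]); ob=Rg.inv().apply(off); ub=Rg.inv().apply([0,0,1.])
for roll in(0,1.2,1.5,1.8,2.1,2.4,2.6):
    Rt=T(1.2,.3,roll); u=Rt.apply(ub); dn=-np.array([0,0,1.])+u*u[2]; dn/=np.linalg.norm(dn)+1e-9
    rim=Rt.apply(ob)+.09*u; lip=rim+.0345*dn
    print(roll,'tilt',round(np.degrees(np.arccos(u[2])),1),'axis',u.round(2),'rim',rim.round(3),'lip',lip.round(3), 'bot',Rt.apply(ob).round(3))
```

```text
[ 0.48901726 -0.33890644  0.20556023] (array([-1.63, 13.96, -0.52]), array([ 0.1 ,  0.1 , 11.25])) (array([-1.63,  7.96, -0.19]), array([0.12, 0.07, 5.63]))
0 tilt nan axis [-0. -0.  1.] rim [-0.001  0.003  0.036] lip [-0.001  0.003  0.036] bot [-0.001  0.003 -0.054]
1.2 tilt 65.3 axis [ 0.76 -0.49  0.42] rim [ 0.028 -0.015  0.017] lip [ 0.04  -0.023 -0.015] bot [-0.04   0.029 -0.021]
1.5 tilt 81.3 axis [ 0.79 -0.59  0.15] rim [ 0.03  -0.019  0.007] lip [ 0.034 -0.022 -0.027] bot [-0.041  0.034 -0.007]
1.8 tilt 96.9 axis [ 0.74 -0.66 -0.12] rim [ 0.029 -0.022 -0.003] lip [ 0.026 -0.019 -0.037] bot [-0.038  0.038  0.008]
2.1 tilt 111.9 axis [ 0.61 -0.69 -0.37] rim [ 0.025 -0.023 -0.013] lip [ 0.016 -0.014 -0.045] bot [-0.031  0.039  0.021]
2.4 tilt 125.8 axis [ 0.42 -0.69 -0.59] rim [ 0.018 -0.023 -0.021] lip [ 0.008 -0.006 -0.049] bot [-0.02   0.039  0.032]
2.6 tilt 134.0 axis [ 0.27 -0.67 -0.69] rim [ 0.013 -0.023 -0.025] lip [ 0.004 -0.001 -0.05 ] bot [-0.012  0.037  0.037]<stdin>:7: RuntimeWarning: invalid value encountered in arccos
```

>>> arm_command([
  [[0, 0.4, 0, 0, 0, 0.3, 0.3], [-0.08, 0.75, 0, 0, 0, 0.6, 0.3], [-0.08, 0.75, 0, 0, 0, 0.6, 0.3], [-0.08, 0.75, 0, 0, 0, 0.6, 0.3], [-0.08, 0.75, 0, 0, 0, 0.6, 0.3], [-0.08, 0.75, 0, 0, 0, 0.6, 0.3], [-0.08, 0.75, 0, 0, 0, 0.6, 0.3], [-0.08, 0.75, 0, 0, 0, 0.6, 0.3], [-0.08, 0.75, 0, 0, 0, 0.6, 0.3], [-0.08, 0.75, 0, 0, 0, 0.6, 0.3]],
])

```text
clock: 9.28
tool_pos: [0.4667, -0.1217, 0.2026]
ee_rot: [-0.218, 0.747, 0.3, 0.552]
wrist_force: [0.6, 0.7, -0.1]
grip_width: 0.0629
grasp_force: 10.0
```

>>> arm_command([
  [[-0.08, 0.75, 0, 0, 0, 0.6, 0.3], [-0.08, 0.75, 0, 0, 0, 0.6, 0.3], [-0.08, 0.75, 0, 0, 0, 0.6, 0.3], [-0.08, 0.75, 0, 0, 0, 0.6, 0.3], [-0.08, 0.75, 0, 0, 0, 0.6, 0.3], [-0.08, 0.75, 0, 0, 0, 0.6, 0.3], [-0.08, 0.75, 0, 0, 0, 0.6, 0.3], [-0.08, 0.75, 0, 0, 0, 0.6, 0.3], [-0.08, 0.7, -0.1, 0, 0, 0.6, 0.3], [0, 0.4, -0.1, 0, 0, 0.4, 0.3]],
])

```text
clock: 10.12
tool_pos: [0.4443, 0.0919, 0.1967]
ee_rot: [-0.34, 0.657, 0.464, 0.487]
wrist_force: [-0.7, 0.4, -1.8]
grip_width: 0.0634
grasp_force: 10.0
```

```bash
python3 - <<'E'
from kin import *
print(cur()[0],cur()[2].round(2),to([.446,.097,.19],T(1.2,.3,0)))
z=T(1.2,.3,0).apply([0,0,1]);print('per 1 unit roll',z.round(3))
E
python3 look.py c8.png
```

```text
[0.44427435 0.09186508 0.1967256 ] [-0.7  -0.04  2.05  1.14  1.74 -0.54] (array([ 0.06,  0.17, -0.22]), array([ 0.02,  0.07, -0.32]))
per 1 unit roll [ 0.346  0.89  -0.296]
```

View pics/c8.png

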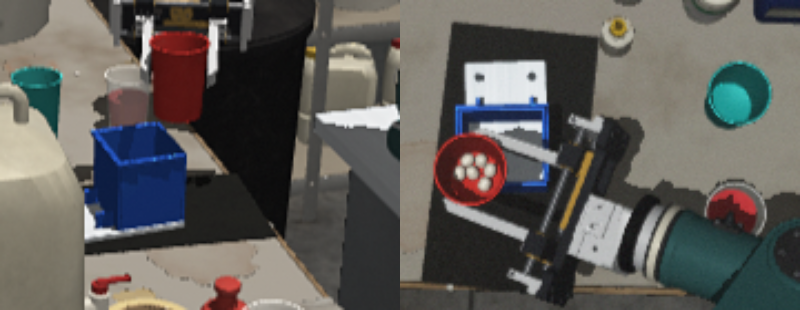

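The views show all six stones still in the cup (460–495, 155–190 in the top half). The cup sits at the mould's rear-left corner, and the pour direction points across the pocket. I start the roll.

>>> arm_command([
  [[0.06, 0.17, -0.2, 0, 0, -0.3, 0.3], [0, 0, 0, 0.35, 0.89, -0.3, 0.3], [0, 0, 0, 0.35, 0.89, -0.3, 0.3], [0, 0, 0, 0.35, 0.89, -0.3, 0.3], [0, 0, 0, 0.35, 0.89, -0.3, 0.3], [0, 0, 0, 0.35, 0.89, -0.3, 0.3], [0, 0, 0, 0.35, 0.89, -0.3, 0.3], [0, 0, 0, 0.35, 0.89, -0.3, 0.3], [0, 0, 0, 0.35, 0.89, -0.3, 0.3], [0, 0, 0, 0.35, 0.89, -0.3, 0.3]],
])

```text
clock: 11.05
tool_pos: [0.4472, 0.094, 0.191]
ee_rot: [-0.484, 0.783, 0.189, 0.342]
wrist_force: [-0.3, 0.4, -1.4]
grip_width: 0.0631
grasp_force: 10.0
```

>>> arm_command([
  [[0, 0, 0, 0.35, 0.89, -0.3, 0.3], [0, 0, 0, 0.35, 0.89, -0.3, 0.3], [0, 0, 0, 0.35, 0.89, -0.3, 0.3], [0, 0, 0, 0.35, 0.89, -0.3, 0.3], [0, 0, 0, 0.35, 0.89, -0.3, 0.3], [0, 0, 0, 0.35, 0.89, -0.3, 0.3], [0, 0, 0, 0, 0, 0, 0.3], [0, 0, 0, 0, 0, 0, 0.3]],
])

```text
clock: 11.72
tool_pos: [0.4473, 0.0941, 0.191]
ee_rot: [-0.55, 0.806, -0.001, 0.219]
wrist_force: [-0.6, -0.1, -0.9]
grip_width: 0.0635
grasp_force: 10.0
```

Run:
```python
from kin import *
p,r,q=cur();print(p,q.round(2)); z=r.apply([0,0,1]);print(z.round(3))
print('roll', (T(1.2,.3,0).inv()*r).as_rotvec().round(3), to([.446,.097,.19],T(1.2,.3,1.2)))
```

```text
[0.44730027 0.09405585 0.1910452 ] [-0.7  -0.05  2.08  1.16  1.71  0.66]
[ 0.354  0.886 -0.3  ]
roll [-1.000e-02  1.000e-03  1.196e+00] (array([-0.04,  0.1 , -0.03]), array([0.08, 0.05, 0.09]))
```

Slow roll through the pouring range.

>>> arm_command([
  [[0, 0, 0, 0.18, 0.45, -0.15, 0.3], [0, 0, 0, 0.18, 0.45, -0.15, 0.3], [0, 0, 0, 0.18, 0.45, -0.15, 0.3], [0, 0, 0, 0.18, 0.45, -0.15, 0.3], [0, 0, 0, 0.18, 0.45, -0.15, 0.3], [0, 0, 0, 0.18, 0.45, -0.15, 0.3], [0, 0, 0, 0.18, 0.45, -0.15, 0.3], [0, 0, 0, 0.18, 0.45, -0.15, 0.3], [0, 0, 0, 0.18, 0.45, -0.15, 0.3], [0, 0, 0, 0.18, 0.45, -0.15, 0.3]],
])

```text
clock: 12.55
tool_pos: [0.4473, 0.0941, 0.191]
ee_rot: [-0.583, 0.789, -0.164, 0.102]
wrist_force: [1.0, 0.2, -1.4]
grip_width: 0.0634
grasp_force: 10.0
```

>>> arm_command([
  [[0, 0, 0, 0.18, 0.45, -0.15, 0.3], [0, 0, 0, 0.18, 0.45, -0.15, 0.3], [0, 0, 0, 0.18, 0.45, -0.15, 0.3], [0, 0, 0, 0.18, 0.45, -0.15, 0.3], [0, 0, 0, 0.18, 0.45, -0.15, 0.3], [0, 0, 0, 0.18, 0.45, -0.15, 0.3], [0, 0, 0, 0.18, 0.45, -0.15, 0.3], [0, 0, 0, 0.18, 0.45, -0.15, 0.3], [0, 0, 0, 0.18, 0.45, -0.15, 0.3], [0, 0, 0, 0.18, 0.45, -0.15, 0.3]],
])

```text
clock: 13.38
tool_pos: [0.4473, 0.0942, 0.1911]
ee_rot: [-0.592, 0.74, -0.319, -0.018]
wrist_force: [-0.6, 0.4, -0.1]
grip_width: 0.0634
grasp_force: 9.9
```

>>> arm_command([
  [[0, 0, 0, 0.35, 0.89, -0.3, 0.3], [0, 0, 0, 0.35, 0.89, -0.3, 0.3], [0, 0, 0, 0.35, 0.89, -0.3, 0.3], [0, 0, 0, 0.35, 0.89, -0.3, 0.3], [0, 0, 0, 0.35, 0.89, -0.3, 0.3], [0, 0, 0, 0.35, 0.89, -0.3, 0.3], [0, 0, 0, 0.35, 0.89, -0.3, 0.3], [0, 0, 0, 0, 0, 0, 0.3], [0, 0, 0, 0, 0, 0, 0.3], [0, 0, 0, 0, 0, 0, 0.3]],
])

```text
clock: 14.22
tool_pos: [0.4474, 0.0942, 0.1911]
ee_rot: [-0.564, 0.623, -0.511, -0.18]
wrist_force: [-0.6, -0.3, -0.6]
grip_width: 0.0638
grasp_force: 9.9
```

```bash
python3 look.py c9.png; python3 log.py
```

```text
[-0.695, -0.048, 2.075, 1.155, 1.708, 2.034] [0.4474, 0.0942, 0.1911] [-0.564, 0.623, -0.511, -0.181]
```

View pics/c9.png

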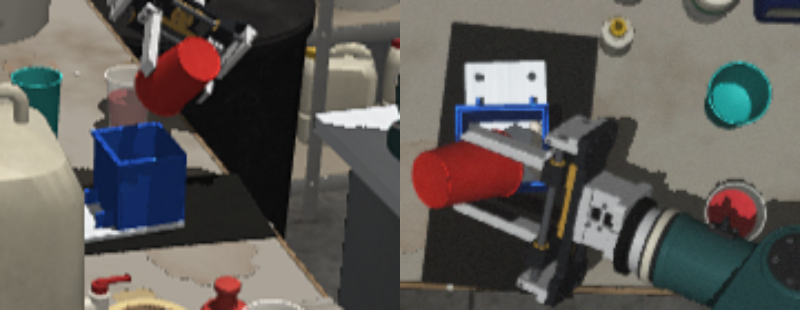

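The cup is tipped well over above the pocket, and no stones are visible on the mat or bench. Roll back and carry the cup away, then count the stones numerically.

>>> arm_command([
  [[0, 0, 0.1, -0.35, -0.89, 0.3, 0.3], [0, 0, 0.1, -0.35, -0.89, 0.3, 0.3], [0, 0, 0.1, -0.35, -0.89, 0.3, 0.3], [0, 0, 0, -0.35, -0.89, 0.3, 0.3], [0, 0, 0, -0.35, -0.89, 0.3, 0.3], [0, 0, 0, -0.35, -0.89, 0.3, 0.3], [0, 0, 0, -0.35, -0.89, 0.3, 0.3], [0, 0, 0, -0.35, -0.89, 0.3, 0.3], [0, 0, 0, -0.35, -0.89, 0.3, 0.3], [0, 0, 0, -0.35, -0.89, 0.3, 0.3]],
])

```text
clock: 15.15
tool_pos: [0.4474, 0.0943, 0.2]
ee_rot: [-0.59, 0.773, -0.226, 0.054]
wrist_force: [0.4, -0.3, -0.8]
grip_width: 0.063
grasp_force: 10.0
```

>>> arm_command([
  [[0, 0, 0, -0.35, -0.89, 0.3, 0.3], [0, 0, 0, -0.35, -0.89, 0.3, 0.3], [0, 0, 0, -0.35, -0.89, 0.3, 0.3], [0, 0, 0, -0.35, -0.89, 0.3, 0.3], [0, 0, 0, -0.35, -0.89, 0.3, 0.3], [0, 0, 0, -0.35, -0.89, 0.3, 0.3], [0, 0, 0, -0.35, -0.89, 0.3, 0.3], [0, 0, 0, -0.35, -0.89, 0.3, 0.3], [0, 0, 0, -0.35, -0.89, 0.3, 0.3], [0, 0, 0, -0.35, -0.89, 0.3, 0.3]],
])

```text
clock: 15.98
tool_pos: [0.4474, 0.0943, 0.2]
ee_rot: [-0.523, 0.8, 0.094, 0.28]
wrist_force: [0.0, 0.1, -0.0]
grip_width: 0.0632
grasp_force: 10.0
```

>>> arm_command([
  [[0, 0, 0, -0.35, -0.89, 0.3, 0.3], [0, 0, 0, -0.35, -0.89, 0.3, 0.3], [0, 0, 0, -0.35, -0.89, 0.3, 0.3], [0, 0, 0, -0.35, -0.89, 0.3, 0.3], [0, 0, 0, -0.35, -0.89, 0.3, 0.3], [0, 0, 0, -0.35, -0.89, 0.3, 0.3], [0, 0, 0, -0.35, -0.89, 0.3, 0.3], [0, 0, 0, -0.35, -0.89, 0.3, 0.3], [0, 0, 0, -0.35, -0.89, 0.3, 0.3], [0, 0, 0, -0.35, -0.89, 0.3, 0.3]],
])

```text
clock: 16.82
tool_pos: [0.4474, 0.0943, 0.2]
ee_rot: [-0.372, 0.7, 0.4, 0.461]
wrist_force: [0.1, -0.0, -0.9]
grip_width: 0.0633
grasp_force: 10.0
```

>>> arm_command([
  [[0, -0.4, 0, -0.35, -0.89, 0.3, 0.3], [0, -0.7, 0, -0.2, -0.5, 0.2, 0.3], [0.08, -0.75, 0, 0, 0, -0.6, 0.3], [0.08, -0.75, 0, 0, 0, -0.6, 0.3], [0.08, -0.75, 0, 0, 0, -0.6, 0.3], [0.08, -0.75, 0, 0, 0, -0.6, 0.3], [0.08, -0.75, 0, 0, 0, -0.6, 0.3], [0.08, -0.75, 0, 0, 0, -0.6, 0.3], [0.08, -0.75, 0, 0, 0, -0.6, 0.3], [0.08, -0.75, 0, 0, 0, -0.6, 0.3]],
])

```text
clock: 17.65
tool_pos: [0.4666, -0.12, 0.2]
ee_rot: [-0.245, 0.746, 0.305, 0.539]
wrist_force: [-0.2, 0.7, -0.8]
grip_width: 0.0634
grasp_force: 10.0
```

Run:
```python
from kin import *
from h import *
print(cur()[0],to([.489,-.3385,.15],T(.3,.3,0)))
a=grab('top');p=a['pixels'];hsv=cv2.cvtColor(p,cv2.COLOR_RGB2HSV);s=hsv[:,:,1];v=hsv[:,:,2]
cv2.imwrite('pics/c10.png',np.hstack([cv2.resize(p[220:270,250:310][:,:,::-1],(400,333),interpolation=cv2.INTER_CUBIC),cv2.resize(p[190:310,250:394][:,:,::-1],(400,333))]))
```

```text
[ 0.46662885 -0.1199827   0.2000319 ] (array([ 0.75, -7.28, -1.67]), array([-0.38, -0.28, -6.28]))
```

View pics/c10.png

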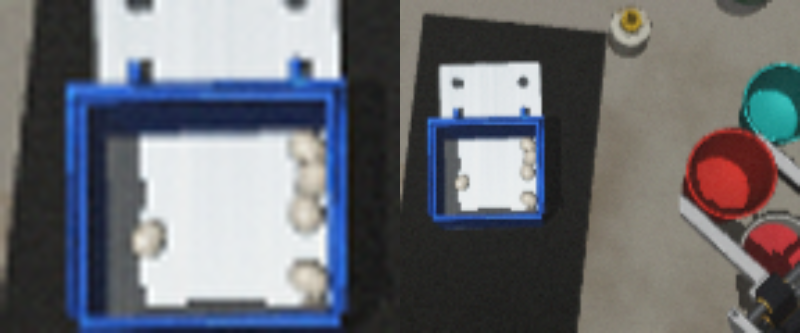

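The top view shows the cup empty at (730,175). Five stones are clearly in the pocket: (148,238), (305,148), (312,178), (305,213) and (308,280) in the left half. The sixth may be hidden by a wall or by another stone. I set the cup down first and then check the pocket from above with the wrist camera.

>>> arm_command([
  [[0.07, -0.73, 0, -0.04, -0.03, -0.63, 0.3], [0.07, -0.73, 0, -0.04, -0.03, -0.63, 0.3], [0.07, -0.73, 0, -0.04, -0.03, -0.63, 0.3], [0.07, -0.73, 0, -0.04, -0.03, -0.63, 0.3], [0.07, -0.73, 0, -0.04, -0.03, -0.63, 0.3], [0.07, -0.73, -0.3, -0.04, -0.03, -0.63, 0.3], [0.07, -0.73, -0.3, -0.04, -0.03, -0.63, 0.3], [0.07, -0.73, -0.3, -0.04, -0.03, -0.63, 0.3], [0.07, -0.73, -0.3, -0.04, -0.03, -0.63, 0.3], [0.07, -0.73, -0.4, -0.04, -0.03, -0.63, 0.3]],
])

```text
clock: 18.53
tool_pos: [0.4877, -0.3393, 0.1521]
ee_rot: [-0.087, 0.796, 0.12, 0.587]
wrist_force: [0.6, -0.6, -1.0]
grip_width: 0.0629
grasp_force: 10.0
```

>>> arm_command([
  [[0, 0, -0.5, 0, 0, 0, 0.3], [0, 0, -0.5, 0, 0, 0, 0.3], [0, 0, -0.5, 0, 0, 0, 0.3], [0, 0, 0, 0, 0, 0, 0.3]],
])

```text
clock: 18.87
tool_pos: [0.4871, -0.3365, 0.1038]
ee_rot: [-0.09, 0.796, 0.119, 0.586]
wrist_force: [-0.4, -0.2, -0.8]
grip_width: 0.0634
grasp_force: 10.0
```

Run:
```python
from kin import *
from h import *
G=R.from_quat([.795,.122,.588,-.086])
print(cur()[0],to([.489,-.3385,.055],G))
a=grab('top')['pixels'].astype(int);b=cv2.imread('pics/top0.png')[:,:,::-1].astype(int)
d=((a.min(2)>b.max(2)+40)&(a.min(2)>130)).astype(np.uint8);d[:,:200]=0;d[:190]=0
n,_,st,ce=cv2.connectedComponentsWithStats(d)
for i in range(1,n):
    if st[i,4]>=4: print(ce[i].round(0),st[i])
```

```text
[ 0.48706336 -0.33651798  0.10382437] (array([ 0.06, -0.07, -1.63]), array([-0.12, -0.08, -0.02]))
[282. 222.] [264 212  37  21 661]
[284. 252.] [270 240  29  26 695]
[446. 270.] [438 251  15  34 118]
[477. 260.] [475 251   8  17  53]
[483. 272.] [481 270   5   6  22]
[508. 279.] [505 274   9  10  34]
[442. 298.] [439 292   6  11  33]
[474. 307.] [462 299  28  24 266]
[478. 312.] [476 312   4   2   4]
[484. 316.] [476 312  17   8  55]
[488. 326.] [477 322  22  10  93]
[490. 332.] [479 328  24   9  75]
[265. 411.] [265 410   2   4   5]
[277. 418.] [275 413   7  11  22]
[266. 416.] [265 415   3   3   5]
[290. 423.] [288 418   7  12  21]
[266. 432.] [264 425   4  14  21]
[286. 473.] [285 472   3   2   4]
```

>>> arm_command([
  [[0.05, -0.05, -0.5, -0.12, -0.08, 0, 0.3], [0, 0, -0.5, 0, 0, 0, 0.3], [0, 0, -0.4, 0, 0, 0, 0.3], [0, 0, -0.15, 0, 0, 0, 0.3], [0, 0, -0.07, 0, 0, 0, 0.3], [0, 0, 0, 0, 0, 0, 0.3], [0, 0, 0, 0, 0, 0, 0.3]],
])

```text
clock: 19.5
tool_pos: [0.4894, -0.3397, 0.0595]
ee_rot: [-0.084, 0.794, 0.125, 0.589]
wrist_force: [0.0, -0.6, -0.3]
grip_width: 0.0636
grasp_force: 10.0
```

```bash
python3 log.py; python3 -c "
from kin import *
print(to([.489,-.3385,.054],R.from_quat([.795,.122,.588,-.086])))"
```

```text
[-1.289, 0.382, 1.932, 1.34, 1.383, -0.739] [0.4894, -0.3397, 0.0595] [-0.084, 0.794, 0.125, 0.589]
(array([-0.01,  0.04, -0.18]), array([ 0.08,  0.05, -0.01]))
```

>>> arm_command([
  [[0, 0, -0.08, 0, 0, 0, 0.3], [0, 0, -0.06, 0, 0, 0, 0.3], [0, 0, -0.04, 0, 0, 0, 0.3], [0, 0, 0, 0, 0, 0, 0.3]],
])

```text
clock: 19.83
tool_pos: [0.4894, -0.3395, 0.0538]
ee_rot: [-0.084, 0.794, 0.124, 0.59]
wrist_force: [0.6, 0.1, 3.2]
grip_width: 0.0636
grasp_force: 9.9
```

>>> arm_command([
  [[0, 0, 0, 0, 0, 0, 0.7], [0, 0, 0, 0, 0, 0, 0.8], [0, 0, 0, 0, 0, 0, 1], [0, 0, 0, 0, 0, 0, 1], [0, 0, 0, 0, 0, 0, 1], [0, 0, 0, 0, 0, 0, 1]],
])

```text
clock: 20.33
tool_pos: [0.4891, -0.3392, 0.0529]
ee_rot: [-0.084, 0.794, 0.124, 0.589]
wrist_force: [-0.5, -0.2, 0.5]
grip_width: 0.0934
grasp_force: 0.0
```

>>> arm_command([
  [[0, 0, 0.4, 0, 0, 0, 1], [0, 0, 0.7, 0, 0, 0, 1], [0, 0, 0.8, 0, 0, 0, 1], [0, 0, 0.8, 0, 0, 0, 1], [0, 0, 0.8, 0, 0, 0, 1], [0, 0, 0.8, 0, 0, 0, 1], [0, 0, 0.8, 0, 0, 0, 1], [0, 0, 0.8, 0, 0, 0, 1], [0, 0, 0, 0, 0, 0, 1]],
])

```text
clock: 21.08
tool_pos: [0.4898, -0.3406, 0.2359]
ee_rot: [-0.08, 0.793, 0.127, 0.59]
wrist_force: [0.4, 0.1, -0.0]
grip_width: 0.0943
grasp_force: 0.0
```

Run:
```python
from kin import *
from h import *
p,r,q=cur();print(p)
w=grab('wrist');T0=np.array(w['T']);print('cam in tool',r.inv().apply(T0[:3,3]-p).round(3),'look',r.inv().apply(-T0[:3,2]).round(3),w['fx'])
a=grab('top');b=grab('scene')
for n,f,roi in(('top',a,(190,322,410,500)),('scene',b,(190,245,270,320))):
    hsv=cv2.cvtColor(f['pixels'],cv2.COLOR_RGB2HSV).astype(int)
    m=(((hsv[:,:,0]<8)|(hsv[:,:,0]>172))&(hsv[:,:,1]>110)&(hsv[:,:,2]>60)).astype(np.uint8)
    k=np.zeros_like(m);k[roi[0]:roi[1],roi[2]:roi[3]]=1
    c,_=cv2.findContours(m*k,cv2.RETR_EXTERNAL,cv2.CHAIN_APPROX_NONE)
    for e in c:
        if cv2.contourArea(e)>80: print(n,cv2.boundingRect(e),cv2.minAreaRect(e), onz(f,*cv2.minAreaRect(e)[0],.09))
# down-looking pose with the wrist camera over the mould
Rd=R.from_matrix(np.c_[[1,0,0],[0,-1,0],[0,0,-1]])
for t in([.38,.07,.36],[.40,.07,.40],[.40,.07,.32]): print(t,[x.round(3) for x in [ik(np.array(t),Rd,[0,-.3,1.5,0,1.7,0])[0]]],ik(np.array(t),Rd,[0,-.3,1.5,0,1.7,0])[1])
print(to([.40,.07,.36],Rd))
```

```text
[ 0.48981545 -0.34059766  0.23591236]
cam in tool [ 0.077 -0.    -0.162] look [-0.269  0.     0.963] 371.24514043000573
top (441, 238, 29, 29) ((454.8360900878906, 251.69674682617188), (27.6134033203125, 28.337688446044922), 84.80557250976562) [ 0.49373643 -0.33886969  0.09      ]
scene (282, 200, 21, 32) ((291.13232421875, 215.27938842773438), (20.094484329223633, 30.44851303100586), 4.39870548248291) [ 0.51819282 -0.24448148  0.09      ]
[0.38, 0.07, 0.36] [array([ 0.035, -0.262,  1.422,  0.   ,  1.982,  1.606])] 2.324748344100405e-12
[0.4, 0.07, 0.4] [array([ 0.033, -0.197,  1.289,  0.   ,  2.049,  1.604])] 1.3853775657279331e-12
[0.4, 0.07, 0.32] [array([ 0.033, -0.233,  1.479,  0.   ,  1.896,  1.604])] 2.093059188932605e-12
(array([-2.96, 13.63,  4.36]), array([-2.27, 15.81, -3.33]))
```

>>> arm_command([
  [[-0.1, 0.8, 0.2, -0.13, 0.93, -0.2, 1], [-0.1, 0.8, 0.2, -0.13, 0.93, -0.2, 1], [-0.1, 0.8, 0.2, -0.13, 0.93, -0.2, 1], [-0.1, 0.8, 0.2, -0.13, 0.93, -0.2, 1], [-0.1, 0.8, 0.2, -0.13, 0.93, -0.2, 1], [-0.1, 0.8, 0.2, -0.13, 0.93, -0.2, 1], [-0.1, 0.8, 0.2, -0.13, 0.93, -0.2, 1], [-0.1, 0.8, 0.2, -0.13, 0.93, -0.2, 1], [-0.1, 0.8, 0.2, -0.13, 0.93, -0.2, 1]],
])

```text
clock: 21.98
tool_pos: [0.461, -0.1223, 0.2824]
ee_rot: [-0.042, 0.954, 0.059, 0.291]
wrist_force: [1.0, 0.2, 0.4]
grip_width: 0.0938
grasp_force: 0.0
```

>>> arm_command([
  [[-0.1, 0.8, 0.2, -0.13, 0.93, -0.2, 1], [-0.1, 0.8, 0.2, -0.13, 0.93, -0.2, 1], [-0.1, 0.8, 0.2, -0.13, 0.93, -0.2, 1], [-0.1, 0.8, 0.2, -0.13, 0.93, -0.2, 1], [-0.1, 0.8, 0.2, -0.13, 0.93, -0.2, 1], [-0.1, 0.8, 0.2, -0.13, 0.93, -0.2, 1], [-0.1, 0.8, 0, -0.13, 0.93, -0.2, 1], [-0.1, 0.8, 0, -0.13, 0.93, -0.2, 1], [0, 0, 0, 0, 0, 0, 1], [0, 0, 0, 0, 0, 0, 1]],
])

```text
clock: 22.82
tool_pos: [0.4384, 0.0697, 0.3171]
ee_rot: [0.0, 1.0, -0.001, -0.002]
wrist_force: [-0.7, 0.3, 0.7]
grip_width: 0.094
grasp_force: 0.0
```

Run:
```python
from kin import *
from h import *
print(cur()[0])
w=grab('wrist','w11.png');p=w['pixels']
c=np.array([proj(w,[x,y,.1]) for x,y in((.439,.029),(.439,.113),(.515,.113),(.515,.029))]);print('mouth px',c.round(0).tolist())
f=np.array([proj(w,[x,y,.018]) for x,y in((.439,.029),(.439,.113),(.515,.113),(.515,.029))]);print('floor px',f.round(0).tolist())
k=np.zeros(p.shape[:2],np.uint8);cv2.fillPoly(k,[c.astype(int)],1)
g=cv2.cvtColor(p,cv2.COLOR_RGB2GRAY)
h=cv2.HoughCircles(cv2.medianBlur(g,3),cv2.HOUGH_GRADIENT,1,6,param1=80,param2=11,minRadius=5,maxRadius=11)
for u,v,r in h[0]:
    if k[min(int(v),479),min(int(u),639)]: print('circ',u,v,r,p[int(v),int(u)],onz(w,u,v,.018).round(3))
hsv=cv2.cvtColor(p,cv2.COLOR_RGB2HSV)
for vv,ss in((110,12),(110,25)):
    m=(k>0)&(hsv[:,:,2]>vv)&(hsv[:,:,1]>ss)&(hsv[:,:,0]<40)
    n,_,st,ce=cv2.connectedComponentsWithStats(m.astype(np.uint8))
    for i in range(1,n):
        if st[i,4]>15: print('warm',ss,ce[i].round(0),st[i])
```

```text
[0.4383546  0.06970951 0.31706324]
mouth px [[361.0, 213.0], [280.0, 214.0], [278.0, 137.0], [363.0, 137.0]]
floor px [[355.0, 200.0], [287.0, 200.0], [285.0, 137.0], [356.0, 137.0]]
warm 12 [347. 149.] [341 137  12  26 230]
warm 12 [298. 166.] [293 161  10  11  93]
warm 12 [348. 182.] [342 172  12  21 173]
warm 25 [346. 139.] [342 137   9   6  24]
warm 25 [347. 153.] [342 146  11  16  56]
warm 25 [297. 167.] [294 163   7   9  24]
warm 25 [348. 189.] [345 185   9   8  29]
```

Run:
```python
import cv2,numpy as np
p=cv2.imread('pics/w11.png');g=p.max(2).astype(int)-0;s=cv2.cvtColor(p,cv2.COLOR_BGR2HSV)
for v in range(122,206,1):
    print(v,''.join('b' if (90<s[v,u,0]<130 and s[v,u,1]>90) else ('#' if s[v,u,1]>12 and s[v,u,0]<40 and g[v,u]>110 else ' .:-=+*oO@'[min(9,g[v,u]//26)]) for u in range(336,364)), g[v,348])
```

```text
122 ++++=bbbbb==+==bbbbbbbbbbbbb 130
123 bbbbbbbbbbbbbbbbbbbbbbbbbbbb 121
124 bbbbbbbbbbbbbbbbbbbbbbbbbbbb 114
125 bbbbbbbbbbbbbbbbbbbbbbbbbbbb 114
126 bbbbbbbbbbbbbbbbbbbbbbbbbbbb 122
127 bbbbbbbbbbbbbbbbbbbbbbbbbbbb 121
128 bbbbbbbbbbbbbbbbbbbbbbbbbbbb 114
129 bbbbbbbbbbbbbbbbbbbbbbbbbbbb 108
130 ==============+==bbbbbbbbbbb 122
131 +++++===####++++==bbbbbbbbbb 138
132 ++++++#######++++=bbbbbbbbbb 142
133 +++++#########++==bbbbbbbbbb 140
134 +++++##########+==bbbbbbbbbb 145
135 +++++###########==bbbbbbbbbb 146
136 +++++###########==bbbbbbbbbb 146
137 +++++###########==bbbbbbbbbb 148
138 +++++###########==bbbbbbbbbb 145
139 ++++++##########==bbbbbbbbbb 140
140 +++++++#########==bbbbbbbbbb 140
141 ++++++++########==bbbbbbbbbb 141
142 +++++++++########=bbbbbbbbbb 144
143 +++++++++########=-bbbbbbbbb 150
144 ++++++++#########=-bbbbbbbbb 152
145 ++++++++#########=-bbbbbbbbb 148
146 ++++++++#########=-bbbbbbbbb 145
147 ++++++++#########=-bbbbbbbbb 143
148 ++++++++#########=bbbbbbbbbb 139
149 ++++++++#########=bbbbbbbbbb 139
150 ++++++++########==bbbbbbbbbb 134
151 +++++++########++=bbbbb
[... 1300 characters left out ...]
 144
187 ++++++++##########=bbbbbbbbb 146
188 ++++++++##########=-bbbbbbbb 146
189 ++++++++##########=-bbbbbbbb 147
190 ++++++++##########=-bbbbbbbb 144
191 +++++++++#########=bbbbbbbbb 139
192 +++++++++=#######==bbbbbbbbb 134
193 +++++=============bbbbbbbbbb 111
194 =bbbbbbbbbbbb-=-bbbbbbbbbbbb 103
195 bbbbbbbbbbbbbbbbbbbbbbbbbbbb 99
196 bbbbbbbbbbbbbbbbbbbbbbbbbbbb 96
197 bbbbbbbbbbbbbbbbbbbbbbbbbbbb 100
198 bbbbbbbbbbbbbbbbbbbbbbbbbbbb 99
199 bbbbbbbbbbbbbbbbbbbbbbbbbbbb 99
200 bbbbbbbbbbbbbbbbbbbbbbbbbbbb 100
201 bbbbbbbbbbbbbbbbbbbbbbbbbbbb 100
202 bbbbbbbbbbbbbbbbbbbbbbbbbbbb 97
203 bbbbbbbbbbbbbbbbbbbbbbbbbbbb 99
204 bbbbbbbbbbbbbbbbbbbbbbbbbbbb 97
205 bbbbbbbbbbbbbbbbbbbbbbbbbbbb 101
```

The map shows five stones along the pocket's right wall, centred at rows 136, 146, 157, 177 and 188. A sixth lies at (298,166), so all six are in the pocket. The cup stands on the bench and the arm is clear.

```bash
python3 -c "
from station import *
print(sign_off())"
```

```text
the job is handed in; nothing more can be done
None
```

I handed the job in (no verdict came back): the mould stands on its foot on the mat, all six stones are in its pocket, and the empty red cup is back upright on the bench.

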